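Turn the speaker onto its charging key and press it home

ROBOT

A 7-joint arm with a two-finger parallel gripper is mounted at the origin on the work surface. World frame = base frame: x ahead of the robot, y to its left, z up, the work surface at z = 0. Lengths are in m, angles in rad, forces in N, time in s.
With the tool pointing down it reaches from about 0.425 to 0.925 m from the base axis. Payload 6.8 kg.
Tool frame: the origin (TCP) lies between the finger pads; the fingertips stand 17 mm ahead of it and the grasp point (between the pads) lies 2 mm behind it; z points along the fingers, y is the line along which they close (so a half turn about z gives the same grasp; the last joint's range is limited). The gripper opens to 85 mm and grips with 20 to 120 N. Pads are 22 mm wide; open, the fingers measure 114 mm over their backs; the gripper's body (76 mm by 85 mm) begins 54 mm behind the grasp point. The pads swing forward as they close: fully open they stand 13 mm farther back than shut.
Start: joints at [-1.242, 0.477, 0.022, 1.555, -0.011, 1.109, -0.083], TCP at [0.286, 0.612, 0.248] pointing down, gripper open.
Joint ranges: [-2.96, 2.96], [-0.34, 2.1], [-1.41, 1.46], [0.24, 2.44], [-1.37, 4.51], [0.17, 1.92], [-2.96, 2.96]. Speed limits (rad/s): [2.39, 2.39, 3.14, 3.14, 3.14, 3.14, 3.14].

INTERFACE

Orientations are given as a rotation vector (axis times angle).
In Python, from station import readout, camera, calibration, close_job gives the robot as it stands.
- The arm moves only by the shell command python3 -m creep 'ROWS'. ROWS is text: rows parted by semicolons, each of 7 numbers parted by spaces: the shift along the tool's x, y, z in cm, then the turn, a rotation vector about the tool's x, y, z in degrees, then the finger opening in cm, from 0 to 8.54. In form: dx dy dz rx ry rz jaw; .... A call has 1 to 20 rows; each row shifts and turns the commanded pose from where the row before left it, along the tool's axes as they then stand; what a row does not reach is not made up. A row lasts 1/12 s, in which the tool goes at most 41.7 mm and 7.16 degrees, less where a joint would pass 70% of its speed; a pose out of reach is approached as far as the arm can. A call is refused whole if a number of a shift passes 4.17 or a number of a turn 7.16, either way. A call with a gripper value outside its range is refused whole. The fingers move at their own pace and stop on an object; the grip force is fixed at half the most. Time passes only in rows, so rows that do not move let the fingers close. It gives the time, the measured TCP pose, the force, the opening and the grip force at its end, in the units of the state.
- readout.observe(): the state, without advancing time (a new reading comes with each control period).
- camera(name): name is "side" or "top"; returns the picture (420x560x3 uint8, red, green, blue); there is no depth.
- calibration(name): a dict with "fx", "fy", "cx", "cy" (pixels), "R" (3x3) and "t" (3): a world point X has camera coordinates R X + t. Camera axes: x right, y down, z forward; pixel columns grow to the right and rows downward; lengths in m; the calibration is good to about 2 mm. A picture is of the moment at which its call begins. calibration takes no time and is no camera call.
- close_job(): hands the job in; it is judged then, once.
The state is a dict: "time_s": time; "joints": joint angles; "qvel": joint speeds; "joint_torque": joint torques, N m; "eef_pos": TCP position; "tcp_rot": TCP orientation; "force": force on the tool from outside, world axes, zero at the start; "moment": the same for the moment, N m; "gripper_width": finger opening in m; "grip_force": force on a finger pad.
Only numpy, scipy, OpenCV 4.12 (cv2) and the standard library are available. Lean on these libraries where they do the work, as an engineer would, in place of code of your own. Each camera call takes 0.05 s, during which the arm holds its last target. There are 200 camera calls.

TASK

The round speaker was set down turned the wrong way on its charging dock and is not charging. With a fingertip push its orange carry tab round (do not take the tab between the fingers) until it points over the dock's nose with the green lamp, so that the notch beneath the tab meets the dock's steel key pin, then press the speaker down until it is fully home on the dock. Never lift the speaker, and leave the other things on the table where they are.

Things in the scene. Friction and masses are not known exactly. Their poses are not given: they have to be found in the camera images.
- dock: White round charging dock, fixed to the table: a disc 128 mm across, its upper face 8 mm above the table, with a black nose 26 mm wide and 8 mm high reaching 88 mm from the centre. Origin: centre of its underside; x points along the nose, z up.
- dock_key (a point): Top of the dock's fixed steel key pin: 9 mm in diameter with a domed top, 42 mm from the dock's centre along the nose direction; its top is 17 mm above the table.
- dock_lamp (a point): The green charge lamp (11 mm across) on top of the dock's nose, 81 mm from the dock's centre in the same direction as the key pin, 9 mm above the table. It stays in view from above.
- dock_spigot (a point): Top of the black spigot in the middle of the dock, 23 mm across, 30 mm above the table. It stands in a socket (26 mm wide, 24 mm deep) in the speaker's underside with 1.5 mm play all round, so the speaker turns on it but cannot slide off sideways.
- dock_collar (a joint): Grey collar (68 mm across) round the spigot; it carries the speaker. 0 = up (the start), 0.010 m = fully down. No spring: it slides stiffly (12 N friction, of which the speaker's weight gives 3 to 4.5 N), so pressing it down takes about 8 to 10 N on the speaker, and it stays where it is left.
- speaker: Round loose portable speaker, 100 mm across, 44 mm tall, about 0.36 kg. Origin: centre of its underside; z up; x points along its carry tab. Its underside is 18 mm above the table at the start (1 mm clear above the key pin) and 8 mm when home on the dock's face.
- speaker_tab (a point): Middle of the speaker's orange carry tab, 66 mm from the speaker's axis, 27 mm above its underside. The tab is a stiff block, 18 mm wide, 14 mm high, sticking out radially from 50 to 78 mm from the axis. A push of 1 to 3 N on its flank turns the speaker, which stays where it is left. It starts 45 to 180 degrees from the dock's nose, to either side.
- speaker_notch (a point): Middle of the notch at the height of the speaker's underside, 42 mm from its axis, straight below the tab: a radial slot in the light grey skirt, 14 mm wide, 24 mm high, open below and at the side. Over dock_key (within about 3 mm) the speaker can be pressed down; elsewhere it stops half way, tilted on the pin, and can be turned on from there.
- speaker_top (a point): Centre of the speaker's flat top (black pad 60 mm across), 44 mm above its underside: the place to press. 62 mm above the table at the start, 52 mm when home.
- mug: Blue ceramic mug, 80 mm across and 92 mm tall, loose, to be left alone. Origin: centre of its underside.
- remote: White remote control, 150 x 42 x 16 mm, lying loose, to be left alone. Origin: centre of its underside; x along its length.
- display: Loose smart display on a grey foot, 178 mm wide, about 120 mm tall, leaning back, to be left alone. Origin: about the middle of its underside; its screen faces -x.
- wooden_box: Loose wooden keepsake box 67 x 97 mm, 107 mm tall, to be left alone. Origin: centre of its underside.
Not all that is in view belongs to the job. What is shaped like the dock but red is not meant.

How it is judged:
By the outcome, as a careful person would: the job done as asked, in the order asked, and still so for the second after the job is handed in, with the robot touching nothing.
It also fails if it takes over 48 s, if anything falls off the work surface, if the arm or the gripper's body presses on something with over 40 N, if the wrist force passes 120 N, or if a joint passes its speed limit or range.

## Working session

There is one attempt and no reset: what is moved stays moved. The work goes in short steps, Python scripts to look and compute and a shell command to move; the robot and the scene stay as the last step left them, time stands still between calls to the robot, and variables do not carry over. Pictures are saved under pics/ and viewed, at most 10 in all, crops included, and the job is handed in when it is done.

```bash
mkdir -p pics
python3 - <<'E'
from station import readout,camera,calibration
import cv2,numpy as np
for n in("top","side"):
    cv2.imwrite(f"pics/{n}0.png",cv2.cvtColor(camera(n),cv2.COLOR_RGB2BGR))
    c=calibration(n);print(n,c["fx"],c["cx"],c["cy"],np.round(-np.array(c["R"]).T@c["t"],3),np.round(c["R"],2).tolist())
s=readout.observe();print(s["eef_pos"],s["tcp_rot"],s["force"],s["time_s"])
E
```

```text
top 387.73440922687877 284.3626623859888 208.93306539633068 [0.513 0.015 0.981] [[-0.02, -1.0, 0.0], [-0.99, 0.02, -0.15], [0.15, -0.01, -0.99]]
side 436.2597095401867 281.9452382867144 213.0683772575929 [0.543 0.663 0.855] [[-1.0, -0.09, -0.02], [-0.06, 0.75, -0.66], [0.07, -0.65, -0.75]]
[0.28536218 0.61118042 0.24743143] [-6.80598247e-01 -3.06676720e+00  2.52975469e-03] [ 0.32674212  0.78473056 -0.38830171] 0.1
```

View pics/top0.png

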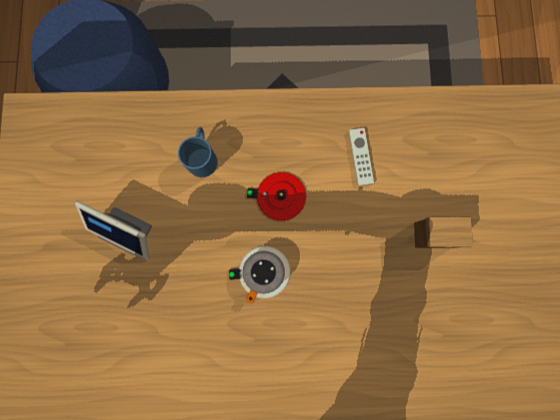

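View pics/side0.png

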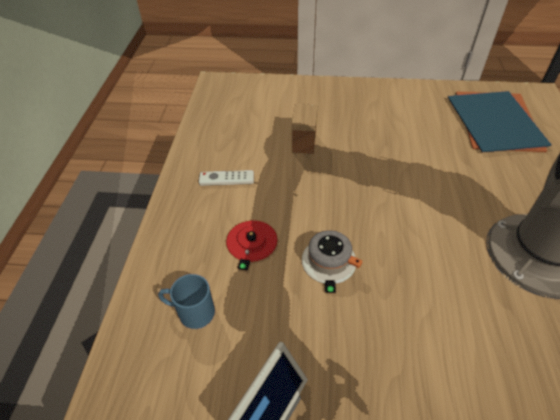

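The top view shows the speaker at about (264,272), the green lamp at (235,274) and the orange tab at (251,296). The red decoy is at (281,196). The side view agrees: lamp (330,286), tab (354,261).

```bash
cat > h.py <<'E'
from station import readout,camera,calibration
import cv2,numpy as np
def ray(n,u,v,z):
    c=calibration(n);R=np.array(c["R"]);o=-R.T@c["t"]
    d=R.T@np.array([(u-c["cx"])/c["fx"],(v-c["cy"])/c["fy"],1]);return (o+d*(z-o[2])/d[2])
def blob(im,lo,hi,box):
    x0,y0,x1,y1=box;h=cv2.cvtColor(im,cv2.COLOR_RGB2HSV);m=cv2.inRange(h,lo,hi)[y0:y1,x0:x1]
    n,l,s,c=cv2.connectedComponentsWithStats(m)
    if n<2:return None
    k=1+np.argmax(s[1:,4]);return c[k]+[x0,y0],s[k,4]
B={"top":(215,235,315,325),"side":(295,225,375,300)}
GREEN=((45,120,80),(80,255,255));ORANGE=((5,160,120),(20,255,255))
def look(zs=0.018,lamp=True):
    out={}
    for n in("top","side"):
        im=camera(n);b=blob(im,*ORANGE,B[n]);out[n]=im
        g=blob(im,*GREEN,B[n])
        print(n,"tab",b and (b,ray(n,*b[0],zs+.030).round(4)),"lamp",g and (g,ray(n,*g[0],.009).round(4)))
    return out
E
python3 - <<'E'
from h import *
o=look()
im=o["top"];h=cv2.cvtColor(im,cv2.COLOR_RGB2HSV)
cv2.imwrite("pics/c.png",cv2.cvtColor(np.hstack([cv2.resize(im[235:315,220:310],None,fx=4.4,fy=4.4),cv2.resize(o["side"][220:300,295:385],None,fx=4.4,fy=4.4)]),cv2.COLOR_RGB2BGR))
E
```

```text
top tab ((array([250.91860465, 296.70930233]), np.int32(86)), array([0.4435, 0.0903, 0.048 ])) lamp ((array([231.17391304, 274.        ]), np.int32(23)), array([0.4965, 0.1417, 0.009 ]))
side tab ((array([354.90909091, 261.51948052]), np.int32(77)), array([0.444, 0.094, 0.048])) lamp ((array([330. , 288.5]), np.int32(30)), array([0.496 , 0.1439, 0.009 ]))
```

View pics/c.png

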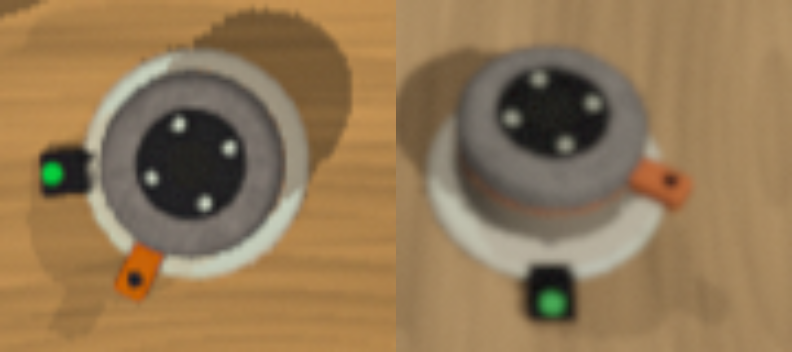

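The crop shows the tab pointing down-left, roughly 60° from the nose. The pad centre is at crop (190,163), which is (263.2,272.0) in the top picture, and (329.5,246.1) in the side picture.

Run:
```python
from h import *
a=ray("top",263.2,272,.062);b=ray("side",329.5,246.1,.062);print(a,b)
c=(a+b)[:2]/2
L=np.array([.4963,.1428]);T=np.array([.4437,.092])
ang=lambda p:np.degrees(np.arctan2(*(p-c)[::-1]))
print(c,ang(L),np.linalg.norm(L-c),ang(T),np.linalg.norm(T-c))
s=readout.observe()
from scipy.spatial.transform import Rotation as R
print(R.from_rotvec(s["tcp_rot"]).as_matrix().round(3),s["eef_pos"],s["gripper_width"])
```

```text
[0.50043538 0.05997073 0.062     ] [0.50182776 0.06594674 0.062     ]
[0.50113157 0.06295873] 93.46301313941255 0.07998732326101256 153.1757684043413 0.06435666485760887
[[-0.906  0.423 -0.   ]
 [ 0.423  0.906 -0.001]
 [-0.    -0.001 -1.   ]] [0.28539389 0.61136362 0.24768285] 0.08536801393802848
```

```bash
python3 -m creep '-2.57 -3.09 0 0 0 0 0;-2.57 -3.09 0 0 0 0 0;-2.57 -3.09 0 0 0 0 0;-2.57 -3.09 0 0 0 0 0;-2.57 -3.09 0 0 0 0 0;-2.57 -3.09 0 0 0 0 0;-2.57 -3.09 0 0 0 0 0;-2.57 -3.09 0 0 0 0 0;-2.57 -3.09 0 0 0 0 0;-2.57 -3.09 0 0 0 0 0;-2.57 -3.09 0 0 0 0 0;-2.57 -3.09 0 0 0 0 0;-2.57 -3.09 0 0 0 0 0;-2.57 -3.09 0 0 0 0 0;0 0 0 0 0 0 0;0 0 0 0 0 0 0'
```

```text
time_s: 1.53
eef_pos: [0.4288, 0.0653, 0.2484]
tcp_rot: [0.689, 3.065, 0.0]
force: [-0.1, 1.3, -0.4]
gripper_width: 0.0002
grip_force: 0.0
```

```bash
python3 -m creep '0 0 3.1 0 0 0 0;0 0 3.1 0 0 0 0;0 0 3.1 0 0 0 0;0 0 3.1 0 0 0 0;0 0 3.1 0 0 0 0;0 0 0 0 0 0 0;0 0 0 0 0 0 0'
python3 - <<'E'
from h import *
o=look()
cv2.imwrite("pics/d.png",cv2.cvtColor(np.hstack([cv2.resize(o["top"][235:335,220:310],None,fx=4.4,fy=4.4),cv2.resize(o["side"][200:300,295:385],None,fx=4.4,fy=4.4)]),cv2.COLOR_RGB2BGR))
E
```

```text
time_s: 2.12
eef_pos: [0.4273, 0.0681, 0.0925]
tcp_rot: [-0.678, -3.064, 0.003]
force: [0.4, 0.8, -0.5]
gripper_width: 0.0003
grip_force: 0.0
top tab ((array([250.8, 291. ]), np.int32(5)), array([0.4566, 0.0905, 0.048 ])) lamp ((array([231.17391304, 274.        ]), np.int32(23)), array([0.4965, 0.1417, 0.009 ]))
side tab ((array([354.84      , 261.50666667]), np.int32(75)), array([0.4441, 0.094 , 0.048 ])) lamp ((array([330.06451613, 288.58064516]), np.int32(31)), array([0.4958, 0.1441, 0.009 ]))
```

View pics/d.png

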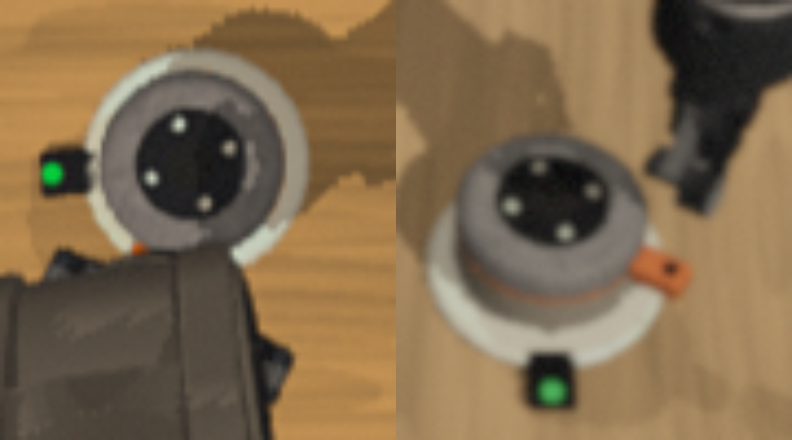

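The top view shows the gripper just short of the tab. In the side crop the fingertips (about 690,190) are behind the tab's rear flank, with the tab at (665,270). I'll back off slightly and then go down.

```bash
python3 -m creep '-0.3 -0.5 0.5 0 0 0 0;0 0 1.5 0 0 0 0;0 0 1.5 0 0 0 0;0 0 1 0 0 0 0;0 0 0 0 0 0 0;0 0 0 0 0 0 0'; python3 -c "
from h import *
look()"
```

```text
time_s: 2.72
eef_pos: [0.4294, 0.0615, 0.0487]
tcp_rot: [0.681, 3.067, 0.0]
force: [0.4, 0.2, 0.0]
gripper_width: -0.0001
grip_force: 0.0
top tab ((array([250.66666667, 290.66666667]), np.int32(3)), array([0.4574, 0.0908, 0.048 ])) lamp ((array([231.17391304, 274.        ]), np.int32(23)), array([0.4965, 0.1417, 0.009 ]))
side tab ((array([354.69333333, 261.34666667]), np.int32(75)), array([0.4444, 0.0936, 0.048 ])) lamp ((array([330.06451613, 288.58064516]), np.int32(31)), array([0.4958, 0.1441, 0.009 ]))
```

```bash
python3 -m creep '0.2 0.4 0 0 0 0 0;0 0.3 0 0 0 0 0;0.15 0.47 0 0 0 4 0;0.15 0.47 0 0 0 4 0;0.15 0.47 0 0 0 4 0;0.15 0.47 0 0 0 4 0;0.15 0.47 0 0 0 4 0;0.15 0.47 0 0 0 4 0;0.15 0.47 0 0 0 4 0;0.15 0.47 0 0 0 4 0;0.15 0.47 0 0 0 4 0;0.15 0.47 0 0 0 4 0;0.15 0.47 0 0 0 4 0;0 0 0 0 0 0 0;0 0 0 0 0 0 0'
python3 - <<'E'
from h import *
o=look()
cv2.imwrite("pics/e.png",cv2.cvtColor(np.hstack([cv2.resize(o["top"][235:335,220:310],None,fx=4.4,fy=4.4),cv2.resize(o["side"][200:300,295:385],None,fx=4.4,fy=4.4)]),cv2.COLOR_RGB2BGR))
E
```

```text
time_s: 4.07
eef_pos: [0.4548, 0.1165, 0.0485]
tcp_rot: [1.776, 2.591, 0.001]
force: [0.0, -0.5, -0.6]
gripper_width: 0.0003
grip_force: 0.0
top tab None lamp None
side tab ((array([339.21428571, 272.89285714]), np.int32(56)), array([0.4787, 0.1269, 0.048 ])) lamp ((array([329.93548387, 288.41935484]), np.int32(31)), array([0.4961, 0.1437, 0.009 ]))
```

View pics/e.png

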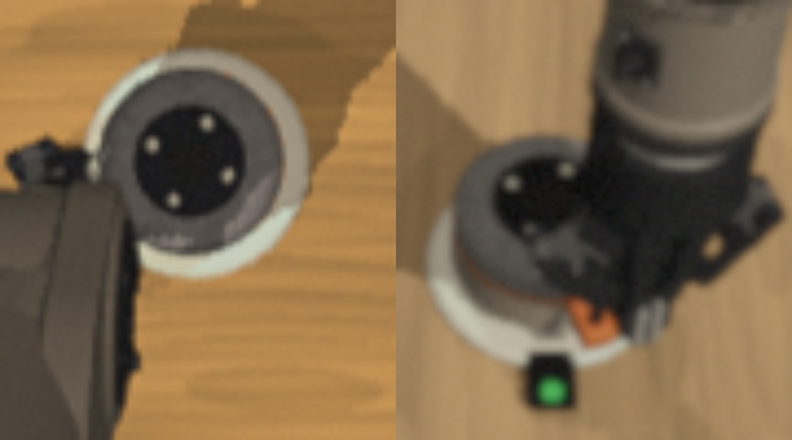

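The side crop shows the tab at about (597,325) turning towards the lamp at (551,390). From the pad's screws in the top view it has turned about 40°, so roughly 19° remains. I'll continue and measure with the screws.

```bash
cat >> h.py <<'E'
def dots(im):  # screw directions in the pad plane, degrees mod 90, and centre
    g=cv2.cvtColor(im,cv2.COLOR_RGB2GRAY)[258:287,249:278]
    g=cv2.resize(g,None,fx=8,fy=8,interpolation=cv2.INTER_CUBIC)
    yy,xx=np.mgrid[:232,:232];g[(xx-116)**2+(yy-116)**2>88**2]=0
    n,l,s,c=cv2.connectedComponentsWithStats((g>105).astype(np.uint8))
    P=[ray("top",249-.5+(x+.5)/8,258-.5+(y+.5)/8,.062)[:2] for (x,y),q in zip(c[1:],s[1:]) if 40<q[4]<900]
    P=np.array(P);m=P.mean(0);a=np.degrees(np.arctan2(P[:,1]-m[1],P[:,0]-m[0]))
    r=np.degrees(np.angle(np.mean(np.exp(4j*np.radians(a)))))/4
    print("dots",len(P),m.round(4),np.linalg.norm(P-m,axis=1).round(4),"ang mod 90:",round(r%90,2))
    return r
E
python3 -m creep '0.15 0.47 0 0 0 4 0;0.15 0.47 0 0 0 4 0;0.15 0.47 0 0 0 4 0;0 0 0 0 0 0 0;0 0 0 0 0 0 0'
python3 - <<'E'
from h import *
dots(cv2.cvtColor(cv2.imread("pics/top0.png"),cv2.COLOR_BGR2RGB))
o=look();dots(o["top"])
E
```

```text
time_s: 4.58
eef_pos: [0.4666, 0.1242, 0.0483]
tcp_rot: [2.037, 2.391, -0.0]
force: [-0.4, 0.4, 0.3]
gripper_width: -0.0002
grip_force: 0.0
dots 4 [0.5012 0.0604] [0.0215 0.0218 0.0223 0.0222] ang mod 90: 18.67
top tab None lamp None
side tab ((array([333.77777778, 274.72222222]), np.int32(54)), array([0.4905, 0.1325, 0.048 ])) lamp ((array([329.93548387, 288.41935484]), np.int32(31)), array([0.4961, 0.1437, 0.009 ]))
dots 4 [0.5024 0.0605] [0.0215 0.022  0.0216 0.022 ] ang mod 90: 54.86
```

```bash
python3 -m creep '0.12 0.35 0 0 0 3 0;0.12 0.35 0 0 0 3 0;0 0 0 0 0 0 0;0 0 0 0 0 0 0;0 0 0 0 0 0 0'
python3 - <<'E'
from h import *
o=look();dots(o["top"])
E
```

```text
time_s: 5.1
eef_pos: [0.4731, 0.1274, 0.0483]
tcp_rot: [-2.161, -2.28, 0.0]
force: [0.5, -0.1, 0.6]
gripper_width: 0.0
grip_force: 0.0
top tab None lamp None
side tab ((array([330.94230769, 275.5       ]), np.int32(52)), array([0.4966, 0.135 , 0.048 ])) lamp ((array([330. , 288.5]), np.int32(32)), array([0.496 , 0.1439, 0.009 ]))
dots 4 [0.5023 0.0604] [0.0217 0.0222 0.0217 0.0223] ang mod 90: 49.91
```

```bash
python3 -m creep '0.02 0.12 0 0 0 1 0;0 0 0 0 0 0 0;0 0 0 0 0 0 0;-0.1 -1.2 0 0 0 0 0;0 -0.5 -1 0 0 0 0;0 0 -4 0 0 0 0;0 -4 -3 0 0 0 0;0 -4 0 0 0 0 0;0 -4 0 0 0 0 0;0 0 0 0 0 0 0;0 0 0 0 0 0 0'
python3 - <<'E'
from h import *
o=look();dots(o["top"])
cv2.imwrite("pics/f.png",cv2.cvtColor(np.hstack([cv2.resize(o["top"][235:335,220:310],None,fx=4.4,fy=4.4),cv2.resize(o["side"][200:300,295:385],None,fx=4.4,fy=4.4)]),cv2.COLOR_RGB2BGR))
E
```

```text
time_s: 6.12
eef_pos: [0.3419, 0.1227, 0.1235]
tcp_rot: [-2.178, -2.26, 0.0]
force: [0.9, -0.6, -0.2]
gripper_width: 0.0002
grip_force: 0.0
top tab ((array([236.37179487, 273.51282051]), np.int32(78)), array([0.498 , 0.1243, 0.048 ])) lamp ((array([229.5, 274. ]), np.int32(6)), array([0.4966, 0.1459, 0.009 ]))
side tab ((array([330.16666667, 272.61538462]), np.int32(78)), array([0.4984, 0.1277, 0.048 ])) lamp ((array([329.93548387, 288.41935484]), np.int32(31)), array([0.4961, 0.1437, 0.009 ]))
dots 4 [0.5025 0.0604] [0.0214 0.0218 0.0214 0.022 ] ang mod 90: 49.19
```

View pics/f.png

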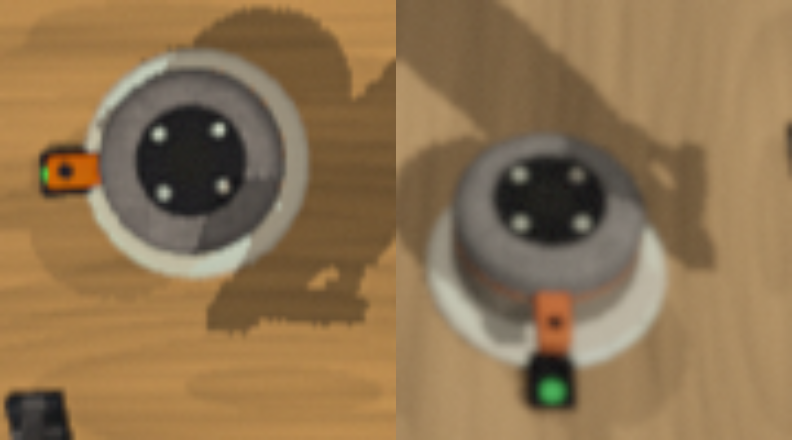

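The tab lies over the nose in both crops (tab (66,171) and lamp (45,173) in the top one). It measures about 94.1°, and the nose about 93.7°. Next I'll press at the pad centre (0.502, 0.062).

```bash
python3 -m creep '-1.34 3.15 0 0 0 0 0;-1.34 3.15 0 0 0 0 0;-1.34 3.15 0 0 0 0 0;-1.34 3.15 0 0 0 0 0;-1.34 3.15 0 0 0 0 0;0 0 0 0 0 0 0;0 0 1.5 0 0 0 0;0 0 1.5 0 0 0 0;0 0 1 0 0 0 0;0 0 0 0 0 0 0;0 0 0 0 0 0 0'
```

```text
time_s: 7.13
eef_pos: [0.5043, 0.0603, 0.083]
tcp_rot: [-2.184, -2.259, 0.002]
force: [-0.5, 0.2, 0.2]
gripper_width: -0.0004
grip_force: 0.0
```

```bash
python3 -m creep '0.1 -0.2 0.2 0 0 0 0;0 0 0.2 0 0 0 0;0 0 0.2 0 0 0 0;0 0 0.2 0 0 0 0;0 0 0.2 0 0 0 0;0 0 0 0 0 0 0;0 0 0 0 0 0 0'
```

```text
time_s: 7.72
eef_pos: [0.5024, 0.0621, 0.074]
tcp_rot: [2.183, 2.26, 0.002]
force: [-1.0, -0.8, 4.7]
gripper_width: -0.0002
grip_force: 2.6
```

```bash
python3 -m creep '0 0 0.2 0 0 0 0;0 0 0.2 0 0 0 0;0 0 0.1 0 0 0 0;0 0 0.1 0 0 0 0;0 0 0 0 0 0 0;0 0 0 0 0 0 0;0 0 0 0 0 0 0'
```

```text
time_s: 8.3
eef_pos: [0.5024, 0.062, 0.069]
tcp_rot: [-2.182, -2.258, -0.003]
force: [-5.7, -0.3, 21.5]
gripper_width: -0.0002
grip_force: 10.9
```

```bash
python3 -m creep '0 0 0.1 0 0 0 0;0 0 0 0 0 0 0;0 0 0 0 0 0 0;0 0 0 0 0 0 0'; python3 -m creep '0 0 -0.5 0 0 0 0;0 0 -2 0 0 0 0;0 0 -3 0 0 0 0;0 -4 -2 0 0 0 0;0 -4 0 0 0 0 0;0 -4 0 0 0 0 0;0 -4 0 0 0 0 0;0 0 0 0 0 0 0;0 0 0 0 0 0 0'
python3 - <<'E'
from h import *
o=look(.008);dots(o["top"])
cv2.imwrite("pics/g.png",cv2.cvtColor(np.hstack([cv2.resize(o["top"][235:335,220:310],None,fx=4.4,fy=4.4),cv2.resize(o["side"][200:300,295:385],None,fx=4.4,fy=4.4)]),cv2.COLOR_RGB2BGR))
E
```

```text
time_s: 8.63
eef_pos: [0.5025, 0.062, 0.0689]
tcp_rot: [-2.182, -2.257, -0.004]
force: [-10.3, -0.3, 36.7]
gripper_width: 0.0002
grip_force: 17.7
time_s: 9.38
eef_pos: [0.3444, 0.0578, 0.1406]
tcp_rot: [-2.178, -2.261, -0.006]
force: [-0.1, 0.0, -0.6]
gripper_width: 0.0002
grip_force: 0.0
top tab ((array([236.94936709, 273.35443038]), np.int32(79)), array([0.4982, 0.1241, 0.038 ])) lamp ((array([229.625, 274.   ]), np.int32(8)), array([0.4966, 0.1456, 0.009 ]))
side tab ((array([329.72413793, 275.59770115]), np.int32(87)), array([0.4987, 0.1289, 0.038 ])) lamp ((array([330. , 288.5]), np.int32(32)), array([0.496 , 0.1439, 0.009 ]))
dots 4 [0.5024 0.0599] [0.0212 0.0218 0.0214 0.0218] ang mod 90: 49.14
```

View pics/g.png

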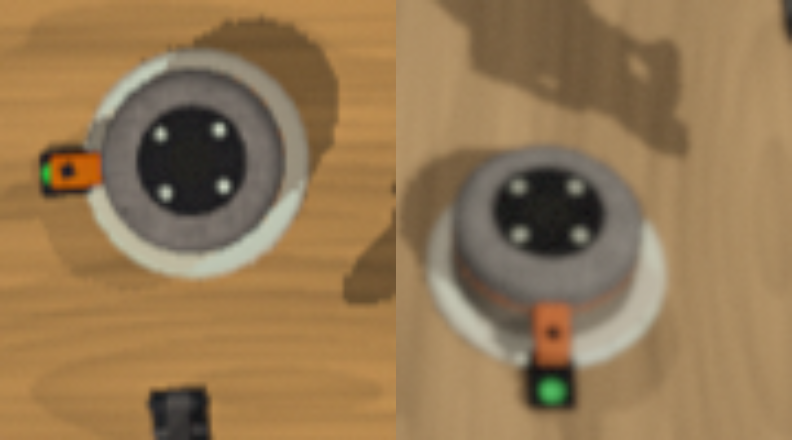

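The speaker sits level and about 10 mm lower, with the tab over the nose: in the side crop the tab is at (552,335) and the lamp at (551,390). The press ended on a hard stop with its top at 52 mm, and the gripper is now clear.

```bash
python3 -c "
from station import close_job
print(close_job())"
```

```text
the job is handed in; nothing more can be done
None
```

The speaker's tab was pushed round to point over the green-lamp nose, the speaker was pressed fully home on the white dock, and the job is handed in at about 9.5 s of the 48 s allowed.

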